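Set out the nail headers

TASK

Set the bench out for heading nails: draw each nail header that is in the iron stand up out of its pocket and stand it upright on the bench in its place, its foot two fingers (3 cm) clear of its vessel's round rim as seen from above, lip and tab not counted: the red-knobbed one straight off the crucible's pouring lip, the yellow one directly opposite the lip, the blue one straight off the tin pan's tab and the white one directly opposite the tab. Lay the brass calipers flat on the far side of the stand, lined up with its middle, two fingers (3 cm) clear of its pocket block and with their length square to its row of pockets. Crucible and pan stay upright on the bench, the other things on the bench stay where they are, and if something gets knocked out of place meanwhile, put the layout right again relative to where the crucible, pan and stand now are.

Things in the scene. Friction and masses are not known exactly. Their poses are not given: they have to be found in the camera images.
- red_header: Nail header, 138 mm tall, about 450 g: steel disc foot 54 mm across, 24 mm thick; round shank tapering from 22 to 18 mm across; from 121 mm up a wooden knob 30 mm across painted red. Foot-heavy, stands by itself; best held on the knob or just under it. Origin: centre of the foot's underside; z runs up to the knob. Starts upright in one of the stand's pockets (which one varies), or is absent.
- yellow_header: Nail header, 138 mm tall, about 450 g: steel disc foot 54 mm across, 24 mm thick; round shank tapering from 22 to 18 mm across; from 121 mm up a wooden knob 30 mm across painted yellow. Foot-heavy, stands by itself; best held on the knob or just under it. Origin: centre of the foot's underside; z runs up to the knob. Starts upright in one of the stand's pockets (which one varies), or is absent.
- blue_header: Nail header, 138 mm tall, about 450 g: steel disc foot 54 mm across, 24 mm thick; round shank tapering from 22 to 18 mm across; from 121 mm up a wooden knob 30 mm across painted blue. Foot-heavy, stands by itself; best held on the knob or just under it. Origin: centre of the foot's underside; z runs up to the knob. Starts upright in one of the stand's pockets (which one varies), or is absent.
- white_header: Nail header, 138 mm tall, about 450 g: steel disc foot 54 mm across, 24 mm thick; round shank tapering from 22 to 18 mm across; from 121 mm up a wooden knob 30 mm across painted white. Foot-heavy, stands by itself; best held on the knob or just under it. Origin: centre of the foot's underside; z runs up to the knob. Starts upright in one of the stand's pockets (which one varies), or is absent.
- stand: Fixed black iron stand: four pockets in a row along its y (at -102, -34, 34, 102 mm), each 62 mm square inside; floors 10 mm, rims 60 mm above the bench; slots in the pockets' near and far walls. Block 74 mm deep (x), 278 mm long (y), on a base plate 96 x 300 x 10 mm. Origin: centre of the underside; x points away from the robot.
- crucible: Loose squat brown-glazed clay crucible, round, 76 mm across and 70 mm high, 600 g, with a stubby lighter-brown pouring lip, 28 mm wide, on its +y side reaching 55 mm from the axis, top at 69 mm. Origin: centre of the underside.
- pan: Loose shallow round tin pan of nail blanks, 90 mm across, 26 mm high, 400 g, with a small flat tab on its +y side reaching 61 mm from the centre. Origin: centre of the underside.
- calipers: Loose chunky brass calipers lying flat, 122 mm long along x: joint disc 36 mm across, 16 mm high at -x, bowed legs 14 mm high, tips at +x, 50 mm across the bow; about 250 g. From x = -24 to 25 mm the legs run parallel, 30 mm across (y): pinch there. Origin: underside, midway along.
- calipers_spot (a point): Where the calipers' origin belongs, on the bench: straight out from the middle of the stand's far side, 130 mm from the stand's centre (its +x).
- lip_spot (a point): Where the red-knobbed header belongs, at bench height: on the lip side of the crucible (its +y), 95 mm from the crucible's axis. It moves and turns with that vessel.
- back_spot (a point): Where the yellow-knobbed header belongs, at bench height: on the side of the crucible facing away from its lip (its -y), 95 mm from the crucible's axis. It moves and turns with that vessel.
- tab_spot (a point): Where the blue-knobbed header belongs, at bench height: on the tab side of the tin pan (its +y), 100 mm from the pan's centre. It moves and turns with that vessel.
- rim_spot (a point): Where the white-knobbed header belongs, at bench height: on the side of the tin pan facing away from its tab (its -y), 100 mm from the pan's centre. It moves and turns with that vessel.
- firebrick: Bystander: loose cream firebrick 110 x 65 x 50 mm. Origin: centre of the underside.
- hammer: Bystander: loose hammer beyond the work area. Origin on its underside.
- brush: Bystander: loose brush beyond the work area.
- oil_jar: Bystander: loose amber jar 60 mm across, 80 mm high, beyond the work area. Origin: centre of the underside.
- offcut: Bystander: loose upright steel offcut 44 mm across, 60 mm high, at the right. Origin: centre of the underside.
- mug: Bystander: loose blue mug 76 mm across, 85 mm high, at the left. Origin: centre of the underside.
Not all that is in view belongs to the job. What is meant by the pan is not orange or purple, and is the larger of those in its own colour.

How it is judged:
At the end, for the whole second after the job is handed in: Each header present stands upright (0.1 rad) on the bench within 25 mm of its place by crucible or pan; the calipers lie flat within 25 mm of their place, within 0.25 rad of square to the stand's row; crucible and pan upright on the bench; all released and at rest (horizontal distance between red_header and lip_spot below 0.025 m and angle between each of red_header, yellow_header, blue_header, white_header, calipers, crucible, pan's own z axis and vertical below 0.1 rad and height (world z) of each of red_header, yellow_header, blue_header, white_header, calipers, crucible, pan below 0.01 m and linear speed of each of red_header, yellow_header, blue_header, white_header, calipers, crucible, pan below 0.03 m/s and horizontal distance between yellow_header and back_spot below 0.025 m and horizontal distance between blue_header and tab_spot below 0.025 m and horizontal distance between white_header and rim_spot below 0.025 m and horizontal distance between calipers and calipers_spot below 0.025 m and angle between the x axis of calipers and the x axis of stand, either way round below 0.25 rad); the robot touches nothing.
It fails at once if a bystander is shifted by more than 40 mm (distance of any of firebrick, hammer, brush, oil_jar, offcut, mug from where it was at the start of the episode above 0.04 m).
It fails at once if the crucible or the pan is tipped over (angle between any of crucible, pan's own z axis and vertical above 0.7 rad).
Of red_header, yellow_header, blue_header, white_header only 3 to 4 are there at a start; the rules pass over those that are not, and their reading is None.
At some moment in a run one of crucible, pan, calipers may be knocked a few centimetres aside while the robot is not near it.
Once in a run the grip may slacken for a moment while it holds something.
It also fails if it takes over 210 s, if anything falls off the work surface, if the arm or the gripper's body presses on something with over 40 N, if the wrist force passes 120 N, or if a joint passes its speed limit or range.

ROBOT

A 6-joint arm with a two-finger parallel gripper is mounted at the origin on the work surface. World frame = base frame: x ahead of the robot, y to its left, z up, the work surface at z = 0. Lengths are in m, angles in rad, forces in N, time in s.
With the tool pointing down it reaches from about 0.275 to 0.825 m from the base axis. Payload 5.2 kg.
Tool frame: the origin (TCP) lies at the very end of the fingers, on their centre line; the grasp point (between the pads) lies 19 mm behind it; z points along the fingers, y is the line along which they close (so a half turn about z gives the same grasp; the last joint's range is limited). The gripper opens to 93 mm and grips with 3 to 60 N. Pads are 15 mm wide; open, the fingers measure 128 mm over their backs; the gripper's body (75 mm by 188 mm) begins 65 mm behind the grasp point.
Start: joints at [0.92, 0.259, 1.535, -0, 1.348, -0.203], TCP at [0.238, 0.496, 0.219] pointing down, gripper open.
Joint ranges: [-3.14, 3.14], [-0.91, 2.08], [0.19, 2.58], [-1.22, 4.36], [0.22, 2.71], [-3.12, 3.12]. Speed limits (rad/s): [2.57, 2.57, 3.14, 3.14, 3.14, 3.14].

INTERFACE

Orientations are given as [roll, pitch, yaw] about the fixed x, y, z axes, in that order (R = Rz(yaw) Ry(pitch) Rx(roll)).
In Python, from plant import arm gives the robot as it stands.
- The arm moves only by the tool carry_out, never from a script. Its argument "series" is a list of rows, each a list of 2 entries, a list of its own where there are three numbers: the shift along the tool's x, y, z each as a share of 2 cm, from -1 to 1, then the turn about the tool's z as a share of 6 degrees, from -1 to 1. In form: [[[dx, dy, dz], twist], ...]. A call has 1 to 10 rows; each row shifts and turns the commanded pose from where the row before left it, along the tool's axes as they then stand; what a row does not reach is not made up. A row lasts 1/10 s, in which the tool goes at most 50 mm and 8.59 degrees, less where a joint would pass 70% of its speed; a pose out of reach is approached as far as the arm can. A call with a number of a shift or a turn outside -1 to 1 is refused whole. A call with a gripper value outside its range is refused whole. "jaw" is the opening, from 0 (shut) to 1 (fully open), set as the call begins (left out, the last holds). The fingers move at their own pace and stop on an object; the grip force is fixed at half the most. Time passes only in rows, so rows that do not move let the fingers close. It gives the time, the measured TCP pose, the force, the opening and the grip force at its end, in the units of the state.
- arm.state(): the state, without advancing time (a new reading comes with each control period).
- arm.capture(name): name is "scene" or "top" or "wrist"; returns the picture (480x640x3 uint8, blue, green, red); there is no depth.
- arm.camera_model(name): a dict with "fx", "fy", "cx", "cy" (pixels), "cam_to_world" (4x4, takes a point from camera to world coordinates); the wrist camera has in their place "tool_from_camera" (4x4, takes a point from camera to tool coordinates, whose origin is the TCP and whose axes are the flange's). Camera axes: x right, y down, z forward; pixel columns grow to the right and rows downward; lengths in m; the calibration is good to about 2 mm. A picture is of the moment at which its call begins: read the wrist's pose just before it. camera_model takes no time and is no camera call.
- arm.hand_in(): hands the job in; it is judged then, once.
Trained networks look in the newest picture that a camera, given by its name, has taken for a name from the list of things; names that differ only in an ending like _2 or _b are one class to them, and where a whole thing is asked for, a point or a joint stands for the part that bears it (a point fixed in the world has none). Each returns a list of dicts, best first, with "conf" (0 to 1); they miss things now and then, are a little off and sometimes report something else, mostly with a low value. They report only what shows in the picture. A call takes as long as a camera call. They do not tell look-alikes from the thing itself.
- arm.recognise(query, camera): "point" ([column, row] in pixels, amid what is visible of it).
- arm.outline_of(query, camera): "mask" (480x640 bool, what is visible of it) and "point" ([column, row] in pixels, amid what is visible of it).
- arm.place_of(query, camera): "point" ([column, row] in pixels: a listed point, or the origin of a listed thing).
The state is a dict: "clock": time; "joints": joint angles; "joint_vel": joint speeds; "tau": joint torques, N m; "tool_pos": TCP position; "ee_rot": TCP orientation; "force": force on the tool from outside, world axes, zero at the start; "ft_torque": the same for the moment, N m; "gripper_width": opening from 0.0 (shut) to 1.0 (fully open); "grip_force": force on a finger pad.
Only numpy, scipy, OpenCV 4.12 (cv2) and the standard library are available. Lean on these libraries where they do the work, as an engineer would, in place of code of your own. Each camera call takes 0.05 s, during which the arm holds its last target. There are 200 camera calls.

## Working session

There is one attempt and no reset: what is moved stays moved. The work goes in short steps, Python scripts to look and compute and a tool call to move; the robot and the scene stay as the last step left them, time stands still between calls to the robot, and variables do not carry over. Pictures are saved under pics/ and viewed, at most 14 in all, crops included, and the job is handed in when it is done.

Besides the shell and the picture viewer there is one more tool, called after "Call:" by a JSON object that holds its "op" and its "data". carry_out: Moves the arm, as the interface text tells. Shift numbers are shares of 2 cm and turn numbers shares of 6 degrees, none past 1 either way. Its arguments: {"type":"object","properties":{"series":{"type":"array","items":{"type":"array"}},"jaw":{"type":"number"}},"required":["series"]}

```bash
ls; mkdir -p pics; python3 - <<'E'
from plant import arm
import cv2,numpy as np
s=arm.state();print({k:np.round(v,3).tolist() for k,v in s.items()})
for n in("scene","top"):
    cv2.imwrite(f"pics/{n}0.png",arm.capture(n))
    m=arm.camera_model(n);print(n,m["fx"],m["cx"],m["cy"],np.round(m["cam_to_world"],3).tolist())
m=arm.camera_model("wrist");print(m["fx"],np.round(m["tool_from_camera"],3).tolist())
E
```

```text
pics
{'clock': 0.0, 'joints': [0.92, 0.259, 1.536, -0.0, 1.348, -0.203], 'joint_vel': [-0.001, 0.001, 0.0, -0.001, 0.0, -0.001], 'tau': [-0.0, -43.731, -28.4, 0.072, 0.042, -0.0], 'tool_pos': [0.238, 0.495, 0.218], 'ee_rot': [-3.14, -0.0, 2.694], 'force': [-0.091, -0.407, 0.442], 'ft_torque': [0.035, -0.01, 0.035], 'grip_force': 0.0, 'gripper_width': 1.0}
scene 547.0857851149839 320.070409524693 241.0483734195352 [[0.827, 0.389, -0.406, 1.105], [0.562, -0.595, 0.575, -0.801], [-0.018, -0.703, -0.711, 1.062], [0.0, 0.0, 0.0, 1.0]]
top 529.627965601751 323.98217270829093 244.26712610870032 [[-0.013, -0.996, 0.084, 0.398], [-1.0, 0.015, 0.014, -0.012], [-0.015, -0.084, -0.996, 1.497], [0.0, 0.0, 0.0, 1.0]]
405.1315521837606 [[-0.0, -0.966, -0.258, 0.07], [1.0, 0.0, -0.001, -0.0], [0.001, -0.258, 0.966, -0.167], [0.0, 0.0, 0.0, 1.0]]
```

View pics/top0.png

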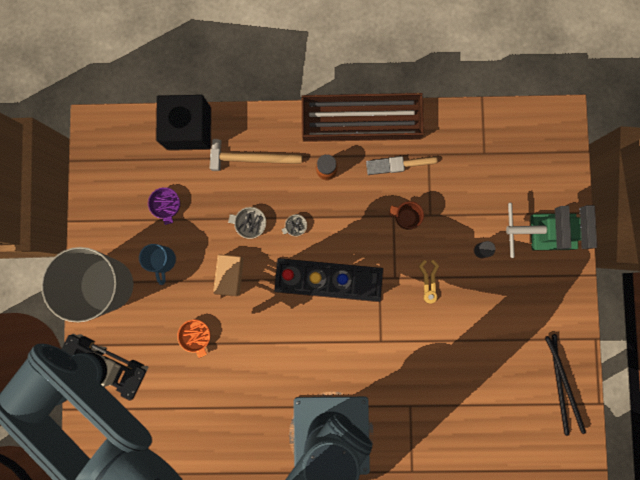

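View pics/scene0.png

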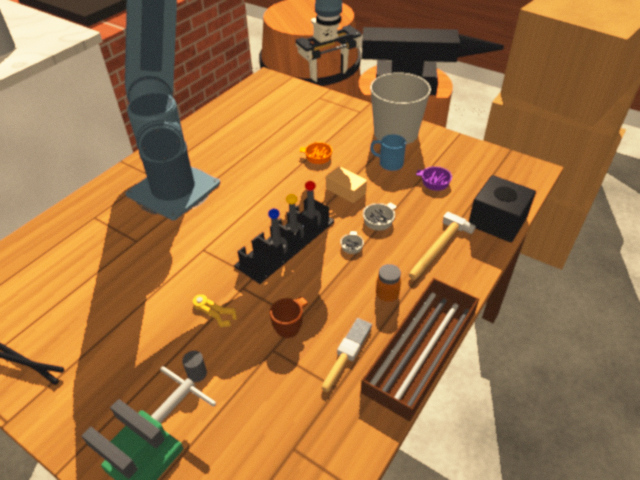

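The top view shows the stand at about (330,280), with red (288,274), yellow (316,279) and blue (343,280); the right pocket is empty, so white is absent. The big tin pan is at (250,222) with its tab to the left, and a small decoy pan at (295,226). The crucible is at (408,215) with its lip on the left, and the calipers are at (430,280).

```bash
cat > h.py <<'E'
from plant import arm
import cv2,numpy as np
from scipy.spatial.transform import Rotation as Ro
def cam(n,st=None):
    m=arm.camera_model(n)
    if n=="wrist":
        T=np.eye(4);T[:3,:3]=Ro.from_euler('xyz',st['ee_rot']).as_matrix();T[:3,3]=st['tool_pos']
        return m,T@m["tool_from_camera"]
    return m,np.array(m["cam_to_world"])
def ray(n,px,z,st=None):
    m,T=cam(n,st);px=np.atleast_2d(px).astype(float)
    d=np.c_[(px[:,0]-m["cx"])/m["fx"],(px[:,1]-m["cy"])/m["fy"],np.ones(len(px))]@T[:3,:3].T
    return T[:3,3]+d*((z-T[2,3])/d[:,2])[:,None]
def proj(n,p,st=None):
    m,T=cam(n,st);q=(np.atleast_2d(p)-T[:3,3])@T[:3,:3]
    return np.c_[q[:,0]/q[:,2]*m["fx"]+m["cx"],q[:,1]/q[:,2]*m["fy"]+m["cy"]]
E
python3 - <<'E'
from h import *
im=arm.capture("top");arm.capture("scene")
H=dict(lip_spot=0,back_spot=0,tab_spot=0,rim_spot=0,crucible=0,pan=0,calipers=0,stand=0,calipers_spot=0,red_header=0,yellow_header=0,blue_header=0,white_header=0)
for c in("top","scene"):
  for q in H:
    for r in arm.place_of(q,c)[:2]:
        print(c,q,round(r["conf"],2),np.round(r["point"],1),ray(c,r["point"],0).round(3)[0,:2])
cr=im[180:310,200:460];cv2.imwrite("pics/crop1.png",cv2.resize(cr,None,fx=3,fy=3,interpolation=cv2.INTER_CUBIC))
E
```

```text
top tab_spot 0.88 [216.7 216.9] [0.608 0.315]
top tab_spot 0.85 [273.6 233.1] [0.559 0.153]
top rim_spot 0.8 [322.1 215.5] [0.607 0.014]
top rim_spot 0.54 [247.4 224.2] [0.585 0.227]
top crucible 0.65 [408.9 216.9] [ 0.599 -0.233]
top crucible 0.54 [403.7 166.8] [ 0.744 -0.222]
top pan 0.98 [200.4 333.7] [0.278 0.36 ]
top pan 0.9 [295.6 224.3] [0.583 0.09 ]
top calipers 0.73 [159.8 261. ] [0.484 0.477]
top calipers 0.72 [429.7 280.9] [ 0.417 -0.286]
top stand 0.73 [328.8 280.7] [ 0.421 -0.002]
top red_header 0.65 [289.9 276.6] [0.434 0.107]
top yellow_header 0.8 [320.5 282.6] [0.416 0.021]
top blue_header 0.57 [340. 284.] [ 0.412 -0.034]
scene lip_spot 0.38 [283.6 329.6] [ 0.592 -0.232]
scene tab_spot 0.47 [345.  356.1] [ 0.752 -0.214]
scene tab_spot 0.43 [278.6 249.4] [ 0.423 -0.029]
scene rim_spot 0.9 [349.8 265.2] [0.614 0.027]
scene rim_spot 0.44 [197.6 371.7] [ 0.5   -0.428]
scene crucible 0.88 [282.8 329.1] [ 0.589 -0.232]
scene crucible 0.38 [345.3 353.8] [ 0.749 -0.208]
scene pan 0.78 [430.8 183.4] [0.642 0.446]
scene pan 0.66 [378.7 215.2] [0.581 0.236]
scene calipers 0.81 [212.2 311.1] [ 0.414 -0.284]
scene stand 0.67 [283.9 243.4] [ 0.421 -0.003]
scene red_header 0.71 [344.5 354.8] [ 0.749 -0.211]
scene red_header 0.69 [309.2 220.8] [0.428 0.108]
scene yellow_header 0.81 [292.4 234.3] [0.42  0.038]
scene blue_header 0.78 [277.7 249.3] [ 0.421 -0.03 ]
```

View pics/crop1.png

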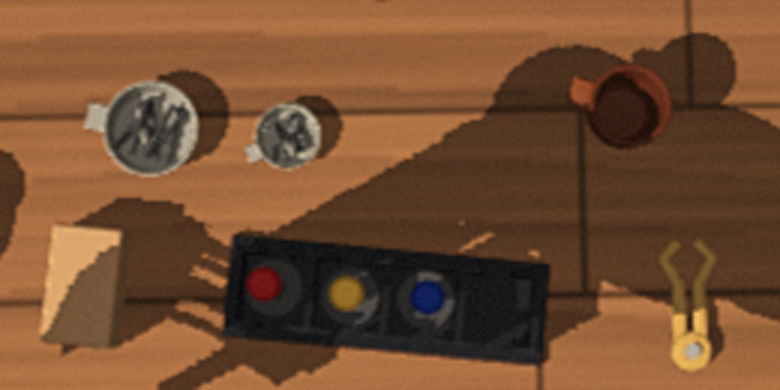

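The crop shows the pan at full-image (250.7,222.3) with its tab at (231.7,218.7). The crucible rim is centred at (409.3,215.7) with the lip tip at (392.3,211). The knobs are at crop (265,285), (347,294) and (429,298), and the calipers' disc is at (692,350) with the tips at about (690,245).

```bash
python3 - <<'E'
from h import *
f=lambda L,z:ray("top",np.array(L)/3+[200,180],z)[:,:2]
p=f([(152,127),(95,116)],.026);c=f([(628,107),(577,93)],.069)
for n,(o,t),r in(("pan",p,.1),("cruc",c,.095)):
    d=(t-o)/np.linalg.norm(t-o);print(n,o.round(3),"len",np.linalg.norm(t-o).round(3),"yaw",np.degrees(np.arctan2(d[1],d[0])).round(1)-90,"+",(o+r*d).round(3),"-",(o-r*d).round(3))
s=f([(235,235),(550,263),(545,362),(228,335)],.06);print("stand",s.mean(0).round(3),[np.linalg.norm(s[i]-s[i-1]).round(3) for i in range(4)])
d=s[0]-s[1];d/=np.linalg.norm(d);n=np.array([d[1],-d[0]]);yaw=np.degrees(np.arctan2(n[1],n[0]));print(yaw,"calspot",(s.mean(0)+.13*n).round(3))
print("pockets",[(s.mean(0)+k*d).round(3).tolist() for k in(.102,.034,-.034,-.102)])
print("knobs",f([(265,285),(347,294),(429,298)],.138).round(3).tolist())
k=f([(692,350),(690,245)],.012);print("cal",k.round(3).tolist())
E
```

```text
pan [0.587 0.214] len 0.055 yaw -11.799999999999997 + [0.608 0.312] - [0.567 0.116]
cruc [ 0.593 -0.224] len 0.048 yaw -16.400000000000006 + [ 0.62  -0.133] - [ 0.566 -0.315]
stand [ 0.423 -0.005] [np.float64(0.091), np.float64(0.286), np.float64(0.089), np.float64(0.286)]
-5.8925762912937305 calspot [ 0.553 -0.019]
pockets [[0.434, 0.096], [0.427, 0.028], [0.42, -0.039], [0.413, -0.107]]
knobs [[0.435, 0.1], [0.426, 0.03], [0.422, -0.04]]
cal [[0.373, -0.285], [0.47, -0.286]]
```

Call:
{"op": "carry_out", "data": {"series": [[[0,0,0],1],[[0,0,0],1],[[0,0,0],1],[[0,0,0],1],[[0,0,0],1],[[0,0,0],1],[[0,0,0],1],[[0,0,0],1],[[0,0,0],1],[[0,0,0],1]], "jaw": 1}}

```text
clock: 2.5
tool_pos: [0.2381, 0.4958, 0.2186]
ee_rot: [-3.142, 0.0, 1.642]
force: [0.2, -0.3, -0.0]
gripper_width: 0.999
grip_force: 0.0
```

Call:
{"op": "carry_out", "data": {"series": [[[0,0,0],0.9],[[0,0,0],0.8],[[0,0,0],0]]}}

```text
clock: 2.8
tool_pos: [0.2381, 0.4958, 0.2187]
ee_rot: [3.142, -0.0, 1.468]
force: [-0.0, 0.5, -0.3]
gripper_width: 0.999
grip_force: 0.0
```

```bash
cat >> h.py <<'E'
def to(*P):
    s=arm.state();R=Ro.from_euler('xyz',s['ee_rot']).as_matrix();p=np.array(s['tool_pos'])
    print("t",round(s['clock'],1),"tcp",p.round(3),"yaw",np.degrees(s['ee_rot'][2]).round(1),"w",round(s['gripper_width'],3),"F",np.round(s['force'],1))
    for q in P:
        q=np.array(q);print(q,"units of 2cm:",((R.T@(q-p))/.02).round(2));p=q
E
python3 - <<'E'
from h import *
to((.434,.098,.219),(.434,.098,.097))
E
```

```text
t 2.8 tcp [0.238 0.496 0.219] yaw 84.1 w 0.999 F [-0.   0.5 -0.3]
[0.434 0.098 0.219] units of 2cm: [-18.78  11.78  -0.02]
[0.434 0.098 0.097] units of 2cm: [-0.  -0.   6.1]
```

Call:
{"op": "carry_out", "data": {"series": [[[-0.94,0.59,0],0],[[-0.94,0.59,0],0],[[-0.94,0.59,0],0],[[-0.94,0.59,0],0],[[-0.94,0.59,0],0],[[-0.94,0.59,0],0],[[-0.94,0.59,0],0],[[-0.94,0.59,0],0],[[-0.94,0.59,0],0],[[-0.94,0.59,0],0]]}}

```text
clock: 3.8
tool_pos: [0.3367, 0.2959, 0.2188]
ee_rot: [3.141, -0.0, 1.471]
force: [0.6, -0.4, 0.3]
gripper_width: 1.001
grip_force: 0.0
```

Call:
{"op": "carry_out", "data": {"series": [[[-0.94,0.59,0],0],[[-0.94,0.59,0],0],[[-0.94,0.59,0],0],[[-0.94,0.59,0],0],[[-0.94,0.59,0],0],[[-0.94,0.59,0],0],[[-0.94,0.59,0],0],[[-0.94,0.59,0],0],[[-0.94,0.59,0],0],[[-0.94,0.58,0],0]]}}

```text
clock: 4.8
tool_pos: [0.4347, 0.0968, 0.2188]
ee_rot: [3.141, -0.0, 1.471]
force: [-0.1, -0.1, -0.5]
gripper_width: 1.001
grip_force: 0.0
```

```bash
python3 - <<'E'
from h import *
s=arm.state();im=arm.capture("wrist");cv2.imwrite("pics/w1.png",im)
h=cv2.cvtColor(im,cv2.COLOR_BGR2HSV)
for n,lo,hi in(("red",(0,150,60),(6,255,255)),("yel",(18,150,90),(30,255,255)),("blue",(105,150,50),(130,255,255))):
    k,l,st,c=cv2.connectedComponentsWithStats(cv2.inRange(h,lo,hi))
    for i in 1+np.argsort(-st[1:,4])[:2]:print(n,st[i,4],c[i].round(),ray("wrist",c[i],.145,s).round(3)[0,:2])
to((.434,.098,.097))
E
```

```text
red 1860 [320. 237.] [0.439 0.105]
yel 11047 [465. 456.] [ 0.527 -0.067]
yel 1946 [577. 374.] [ 0.602 -0.007]
blue 1301 [321. 425.] [ 0.426 -0.03 ]
t 4.8 tcp [0.436 0.094 0.219] yaw 84.2 w 0.998 F [ 2.  -2.4 -0.5]
[0.434 0.098 0.097] units of 2cm: [ 0.18 -0.15  6.09]
```

View pics/w1.png

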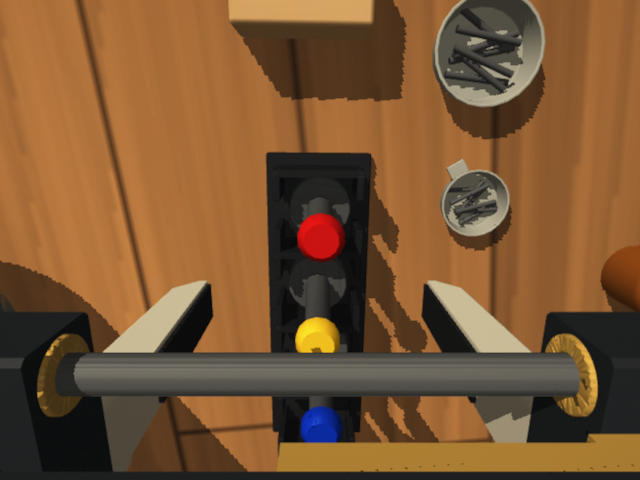

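The wrist view shows the red knob at (320,237), in line with the fingers; yellow and blue are further along the row. I descend on red.

Call:
{"op": "carry_out", "data": {"series": [[[0.3,0,0.6],0],[[0,0,0.9],0],[[0,0,0.9],0],[[0,0,0.9],0],[[0,0,0.9],0],[[0,0,0.9],0],[[0,0,0.6],0],[[0,0,0.4],0],[[0,0,0],0],[[0,0,0],0]]}}

```text
clock: 5.85
tool_pos: [0.4348, 0.1042, 0.0967]
ee_rot: [-3.141, -0.0, 1.47]
force: [0.9, 0.6, -0.1]
gripper_width: 1.003
grip_force: 0.0
```

Call:
{"op": "carry_out", "data": {"series": [[[0,0,0],0],[[0,0,0],0],[[0,0,0],0],[[0,0,0],0],[[0,0,0],0],[[0,0,0],0],[[0,0,0],0],[[0,0,0],0]], "jaw": 0}}

```text
clock: 6.65
tool_pos: [0.435, 0.1036, 0.0967]
ee_rot: [3.141, -0.0, 1.469]
force: [1.2, 0.8, 0.5]
gripper_width: 0.363
grip_force: 0.6
```

Call:
{"op": "carry_out", "data": {"series": [[[0,0,-0.5],0],[[0,0,-0.8],0],[[0,0,-0.8],0],[[0,0,-0.8],0],[[0,0,-0.8],0],[[0,0,-0.8],0],[[0,0,-0.5],0],[[0,0,0],0]]}}

```text
clock: 7.45
tool_pos: [0.4354, 0.1037, 0.1978]
ee_rot: [3.14, -0.0, 1.469]
force: [0.9, -0.5, -4.3]
gripper_width: 0.31
grip_force: 30.0
```

```bash
cat >> h.py <<'E'
def spots(crop=None):
    """measure the crucible, the pan and the calipers from the top picture"""
    im=arm.capture("top")
    if crop:cv2.imwrite(crop,cv2.resize(im[180:310,200:460],None,fx=3,fy=3,interpolation=cv2.INTER_CUBIC))
    for q in("crucible","pan","calipers"):
        for r in arm.outline_of(q,"top")[:4]:
            m=r["mask"].astype(np.uint8);print(q,round(r["conf"],2),np.round(r["point"],1),"area",m.sum())
E
python3 - <<'E'
from h import *
spots("pics/crop2.png")
to((.56,.07,.2),(.61,-.133,.2),(.62,-.133,.087))
E
```

```text
crucible 0.64 [407.  213.4] area 695
pan 0.92 [194.6 333. ] area 903
pan 0.74 [164.7 206. ] area 877
pan 0.69 [247.6 222.6] area 853
pan 0.35 [153.4 261.7] area 940
calipers 0.97 [430.1 279.8] area 506
calipers 0.65 [244.4 157.6] area 1070
t 7.7 tcp [0.434 0.104 0.196] yaw 84.1 w 0.31 F [-0.3  0.2 -5. ]
[0.56 0.07 0.2 ] units of 2cm: [-1.03  6.43 -0.23]
[ 0.61  -0.133  0.2  ] units of 2cm: [-9.84  3.52 -0.01]
[ 0.62  -0.133  0.087] units of 2cm: [0.05 0.51 5.65]
```

View pics/crop2.png

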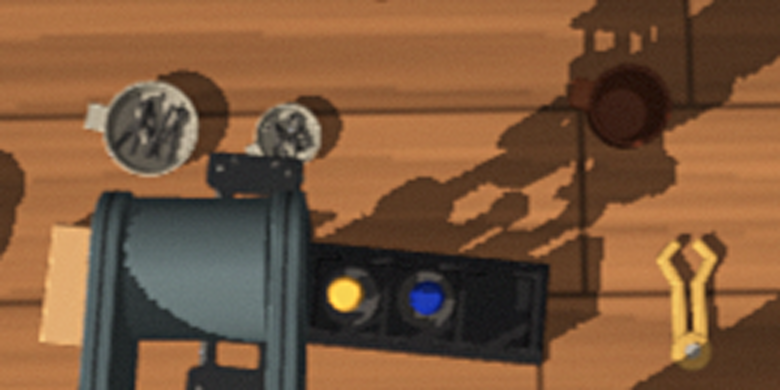

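Red is held, gone from its pocket in the picture; the crucible (628,107), pan (152,127) and calipers have not moved. I carry it to the lip.

Call:
{"op": "carry_out", "data": {"series": [[[-0.1,0.9,0],0],[[-0.15,0.95,0],0],[[-0.15,0.95,0],0],[[-0.15,0.95,0],0],[[-0.15,0.9,0],0],[[-0.15,0.9,0],0],[[-0.2,0.9,0],0]]}}

```text
clock: 8.35
tool_pos: [0.5612, 0.0695, 0.1952]
ee_rot: [-3.139, 0.0, 1.469]
force: [0.0, 1.3, -5.5]
gripper_width: 0.314
grip_force: 30.0
```

Call:
{"op": "carry_out", "data": {"series": [[[-0.9,0.35,0],0],[[-0.98,0.35,0],0],[[-0.98,0.35,0],0],[[-0.98,0.35,0],0],[[-0.98,0.35,0],0],[[-0.98,0.35,0],0],[[-0.98,0.35,0],0],[[-0.98,0.35,0],0],[[-0.98,0.35,0],0],[[-1,0.4,0],0]]}}

```text
clock: 9.35
tool_pos: [0.612, -0.1327, 0.1961]
ee_rot: [-3.141, -0.0, 1.469]
force: [-0.3, 0.3, -5.0]
gripper_width: 0.311
grip_force: 30.0
```

Call:
{"op": "carry_out", "data": {"series": [[[0,0.5,0],0],[[0,0,0],0],[[0,0,0],0]]}}

```text
clock: 9.65
tool_pos: [0.6218, -0.1315, 0.1963]
ee_rot: [-3.141, -0.001, 1.469]
force: [-0.7, 1.5, -5.3]
gripper_width: 0.314
grip_force: 30.0
```

```bash
python3 - <<'E'
from h import *
s=arm.state();im=arm.capture("wrist");cv2.imwrite("pics/w2.png",im)
to((.62,-.133,.087))
E
```

```text
t 9.7 tcp [ 0.622 -0.131  0.196] yaw 84.2 w 0.309 F [-0.3  1.5 -5.4]
[ 0.62  -0.133  0.087] units of 2cm: [-0.1  -0.06  5.47]
```

View pics/w2.png

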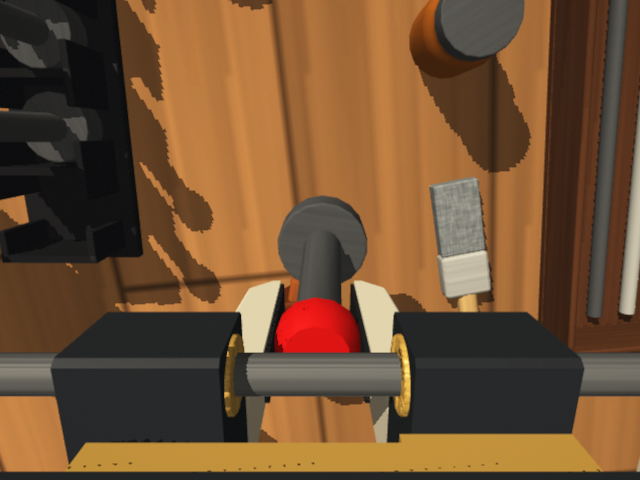

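Red hangs between the fingers with its foot at (322,240), well clear of the stand. I lower it.

Call:
{"op": "carry_out", "data": {"series": [[[-0.1,-0.05,0.6],0],[[0,0,0.8],0],[[0,0,0.8],0],[[0,0,0.8],0],[[0,0,0.8],0],[[0,0,0.7],0],[[0,0,0.5],0],[[0,0,0.2],0],[[0,0,0.1],0],[[0,0,0],0]]}}

```text
clock: 10.7
tool_pos: [0.621, -0.1344, 0.0911]
ee_rot: [3.141, 0.0, 1.469]
force: [-0.7, 0.2, -4.6]
gripper_width: 0.307
grip_force: 30.0
```

```bash
python3 - <<'E'
from h import *
to((.62,-.133,.087))
st=arm.state()
im=arm.capture("wrist")
print("foot predicted px (upright at tcp)",proj("wrist",[[.62,-.133,.024],[*st['tool_pos'][:2],.024]],st))
for r in arm.outline_of("red_header","wrist")[:1]:
    ys,xs=np.where(r["mask"]);print(r["conf"],xs.min(),xs.max(),ys.min(),ys.max())
E
```

```text
t 10.7 tcp [ 0.621 -0.134  0.091] yaw 84.1 w 0.307 F [-0.7  0.2 -4.6]
[ 0.62  -0.133  0.087] units of 2cm: [ 0.07 -0.06  0.2 ]
foot predicted px (upright at tcp) [[312.37245078 251.27712665]
 [314.24920587 253.40608611]]
0.94 274 366 203 352
```

Call:
{"op": "carry_out", "data": {"series": [[[0,0,0.1],0],[[0,0,0.1],0],[[0,0,0],0],[[0,0,0],0]]}}

```text
clock: 11.2
tool_pos: [0.6227, -0.1352, 0.0902]
ee_rot: [3.136, 0.002, 1.469]
force: [-1.4, 0.6, 8.3]
gripper_width: 0.309
grip_force: 30.0
```

Call:
{"op": "carry_out", "data": {"series": [[[0,0,0.1],0],[[0,0,0],0],[[0,0,0],0]]}}

```text
clock: 11.5
tool_pos: [0.6243, -0.1355, 0.0897]
ee_rot: [3.132, 0.002, 1.469]
force: [0.9, 1.1, 13.2]
gripper_width: 0.311
grip_force: 30.0
```

Call:
{"op": "carry_out", "data": {"series": [[[0,0,-0.1],0],[[0,0,0],0],[[0,0,0],0],[[0,0,0],0],[[0,0,0],0],[[0,0,0],0]], "jaw": 1}}

```text
clock: 12.1
tool_pos: [0.6204, -0.1343, 0.0863]
ee_rot: [-3.141, -0.0, 1.468]
force: [-0.3, 0.5, -0.5]
gripper_width: 0.775
grip_force: 0.0
```

Call:
{"op": "carry_out", "data": {"series": [[[0,0,-0.5],0],[[0,0,-0.8],0],[[0,0,-0.9],0],[[0,0,-0.9],0],[[0,0,-0.9],0],[[0,0,-0.9],0],[[0,0,-0.7],0],[[0,0,0],0]]}}

```text
clock: 12.9
tool_pos: [0.6219, -0.1348, 0.2016]
ee_rot: [3.137, 0.001, 1.469]
force: [-0.0, 0.3, -0.3]
gripper_width: 1.002
grip_force: 0.0
```

```bash
python3 - <<'E'
from h import *
to((.428,.033,.2),(.428,.033,.097))
E
```

```text
t 12.9 tcp [ 0.622 -0.135  0.202] yaw 84.1 w 1.002 F [-0.   0.3 -0.3]
[0.428 0.033 0.2  ] units of 2cm: [  7.36 -10.5    0.02]
[0.428 0.033 0.097] units of 2cm: [ 0.01 -0.02  5.15]
```

Call:
{"op": "carry_out", "data": {"series": [[[0.67,-0.95,0],0],[[0.67,-0.95,0],0],[[0.67,-0.95,0],0],[[0.67,-0.95,0],0],[[0.67,-0.95,0],0],[[0.67,-0.95,0],0],[[0.67,-0.95,0],0],[[0.67,-0.95,0],0],[[0.67,-0.95,0],0],[[0.67,-0.95,0],0]]}}

```text
clock: 13.9
tool_pos: [0.444, 0.019, 0.1979]
ee_rot: [-3.14, -0.0, 1.468]
force: [-0.4, 0.6, -0.3]
gripper_width: 1.002
grip_force: 0.0
```

Call:
{"op": "carry_out", "data": {"series": [[[0.67,-0.95,0],0],[[0,0,0],0],[[0,0,0],0]]}}

```text
clock: 14.2
tool_pos: [0.4278, 0.0336, 0.1985]
ee_rot: [3.141, 0.0, 1.469]
force: [0.7, 0.1, 0.3]
gripper_width: 0.999
grip_force: 0.0
```

```bash
python3 - <<'E'
from h import *
s=arm.state();im=arm.capture("wrist");h=cv2.cvtColor(im,cv2.COLOR_BGR2HSV)
for n,lo,hi in(("yel",(18,150,90),(30,255,255)),("blue",(105,150,50),(130,255,255))):
    k,l,st,c=cv2.connectedComponentsWithStats(cv2.inRange(h,lo,hi))
    for i in 1+np.argsort(-st[1:,4])[:4]:print(n,st[i,4],c[i].round(),ray("wrist",c[i],.142,s).round(3)[0,:2])
to((.428,.033,.097))
E
```

```text
yel 11014 [466. 456.] [ 0.514 -0.113]
yel 2150 [318. 258.] [0.43  0.034]
yel 2056 [577. 375.] [ 0.584 -0.059]
yel 500 [ 46. 374.] [ 0.254 -0.025]
blue 390 [323. 347.] [ 0.427 -0.023]
t 14.2 tcp [0.428 0.033 0.199] yaw 84.2 w 1.0 F [-0.7  0.5 -0.2]
[0.428 0.033 0.097] units of 2cm: [-0.01 -0.02  5.08]
```

Call:
{"op": "carry_out", "data": {"series": [[[0,0,0.7],0],[[0,0,0.9],0],[[0,0,0.9],0],[[0,0,0.9],0],[[0,0,0.9],0],[[0,0,0.6],0],[[0,0,0.2],0],[[0,0,0],0]]}}

```text
clock: 15.05
tool_pos: [0.428, 0.0331, 0.0961]
ee_rot: [-3.14, 0.0, 1.468]
force: [0.1, 0.4, 0.1]
gripper_width: 0.995
grip_force: 0.0
```

Call:
{"op": "carry_out", "data": {"series": [[[0,0,0],0],[[0,0,0],0],[[0,0,0],0],[[0,0,0],0],[[0,0,0],0],[[0,0,0],0],[[0,0,0],0],[[0,0,0],0],[[0,0,0],0],[[0,0,0],0]], "jaw": 0}}

```text
clock: 16.05
tool_pos: [0.428, 0.0336, 0.0967]
ee_rot: [3.141, 0.0, 1.469]
force: [0.2, -0.4, -0.6]
gripper_width: 0.308
grip_force: 30.0
```

Call:
{"op": "carry_out", "data": {"series": [[[0,0,-0.5],0],[[0,0,-0.8],0],[[0,0,-0.8],0],[[0,0,-0.9],0],[[0,0,-0.8],0],[[0,0,-0.8],0],[[0,0,-0.5],0],[[0,0,0],0],[[0,0,0],0]]}}

```text
clock: 16.95
tool_pos: [0.4273, 0.0337, 0.1983]
ee_rot: [-3.141, -0.0, 1.469]
force: [-0.8, 0.2, -3.9]
gripper_width: 0.31
grip_force: 30.0
```

```bash
python3 - <<'E'
from h import *
im=arm.capture("top");cv2.imwrite("pics/crop3.png",cv2.resize(im[180:310,200:460],None,fx=3,fy=3,interpolation=cv2.INTER_CUBIC))
to((.53,.0,.2),(.51,-.15,.2),(.566,-.315,.2),(.566,-.315,.09))
E
```

```text
t 17.0 tcp [0.427 0.034 0.198] yaw 84.1 w 0.31 F [-0.4 -0.6 -4.4]
[0.53 0.   0.2 ] units of 2cm: [-1.15  5.29 -0.12]
[ 0.51 -0.15  0.2 ] units of 2cm: [-7.56 -0.23 -0.  ]
[ 0.566 -0.315  0.2  ] units of 2cm: [-7.92  3.63 -0.01]
[ 0.566 -0.315  0.09 ] units of 2cm: [-0.    0.01  5.5 ]
```

View pics/crop3.png

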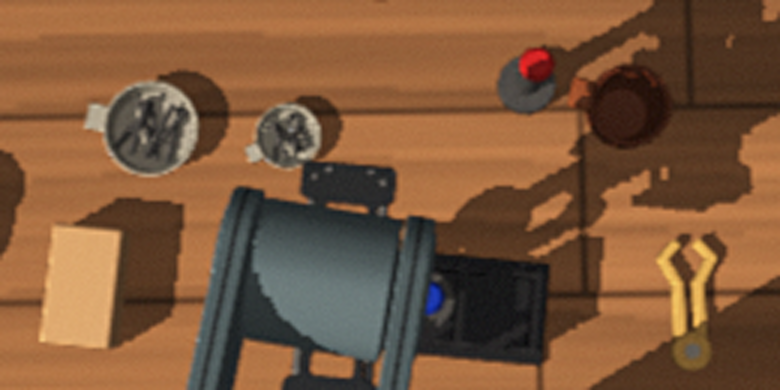

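Red stands at crop foot (527,84) next to the lip, and the crucible has not moved. I carry yellow.

Call:
{"op": "carry_out", "data": {"series": [[[-0.2,0.9,-0.1],0],[[-0.2,0.9,0],0],[[-0.2,0.9,0],0],[[-0.2,0.9,0],0],[[-0.2,0.9,0],0],[[-0.2,0.8,0],0]]}}

```text
clock: 17.6
tool_pos: [0.5309, -0.0012, 0.1992]
ee_rot: [-3.139, -0.0, 1.469]
force: [-0.1, -0.5, -3.6]
gripper_width: 0.313
grip_force: 30.0
```

Call:
{"op": "carry_out", "data": {"series": [[[-0.9,0,0],0],[[-0.95,0,0],0],[[-0.95,-0.05,0],0],[[-0.95,-0.05,0],0],[[-0.95,-0.05,0],0],[[-0.95,-0.05,0],0],[[-0.95,-0.05,0],0],[[-0.95,0,0],0]]}}

```text
clock: 18.4
tool_pos: [0.5094, -0.1512, 0.1992]
ee_rot: [-3.139, -0.001, 1.469]
force: [0.2, -1.0, -4.6]
gripper_width: 0.309
grip_force: 30.0
```

Call:
{"op": "carry_out", "data": {"series": [[[-0.85,0.4,0],0],[[-0.88,0.4,0],0],[[-0.88,0.4,0],0],[[-0.88,0.4,0],0],[[-0.88,0.4,0],0],[[-0.88,0.4,0],0],[[-0.88,0.4,0],0],[[-0.88,0.4,0],0],[[-0.88,0.4,0],0],[[0,0,0],0]]}}

```text
clock: 19.4
tool_pos: [0.5667, -0.3183, 0.1996]
ee_rot: [3.142, 0.001, 1.467]
force: [-0.5, -0.6, -4.2]
gripper_width: 0.309
grip_force: 30.0
```

```bash
python3 - <<'E'
from h import *
to((.566,-.315,.091))
E
```

```text
t 19.4 tcp [ 0.567 -0.318  0.2  ] yaw 84.0 w 0.309 F [-0.5 -0.6 -4.2]
[ 0.566 -0.315  0.091] units of 2cm: [ 0.17 -0.05  5.43]
```

Call:
{"op": "carry_out", "data": {"series": [[[0.15,0,0.6],0],[[0,0,0.8],0],[[0,0,0.8],0],[[0,0,0.8],0],[[0,0,0.8],0],[[0,0,0.7],0],[[0,0,0.5],0],[[0,0,0.2],0],[[0,0,0.1],0],[[0,0,0],0]]}}

```text
clock: 20.4
tool_pos: [0.5664, -0.3122, 0.0949]
ee_rot: [3.141, 0.0, 1.469]
force: [-0.0, 0.2, -4.2]
gripper_width: 0.309
grip_force: 30.0
```

Call:
{"op": "carry_out", "data": {"series": [[[0,0,0.1],0],[[0,0,0.1],0],[[0,0,0],0],[[0,0,0],0]]}}

```text
clock: 20.8
tool_pos: [0.5662, -0.3122, 0.0908]
ee_rot: [3.141, 0.0, 1.469]
force: [1.4, -0.3, -3.3]
gripper_width: 0.309
grip_force: 30.0
```

Call:
{"op": "carry_out", "data": {"series": [[[0,0,0.1],0],[[0,0,0.1],0],[[0,0,0],0],[[0,0,0],0]]}}

```text
clock: 21.2
tool_pos: [0.5663, -0.3122, 0.0868]
ee_rot: [3.141, 0.0, 1.469]
force: [-0.7, -0.6, -3.0]
gripper_width: 0.309
grip_force: 30.0
```

Call:
{"op": "carry_out", "data": {"series": [[[0,0,0.1],0],[[0,0,0.05],0],[[0,0,0],0],[[0,0,0],0]]}}

```text
clock: 21.6
tool_pos: [0.5672, -0.3126, 0.0866]
ee_rot: [3.139, 0.002, 1.469]
force: [-2.5, 3.4, 11.1]
gripper_width: 0.311
grip_force: 30.0
```

```bash
python3 - <<'E'
from h import *
to((.428,-.036,.2),(.428,-.036,.097))
E
```

```text
t 21.6 tcp [ 0.567 -0.313  0.087] yaw 84.2 w 0.311 F [-2.5  3.4 11.1]
[ 0.428 -0.036  0.2  ] units of 2cm: [13.04 -8.31 -5.72]
[ 0.428 -0.036  0.097] units of 2cm: [ 0.01 -0.02  5.15]
```

Call:
{"op": "carry_out", "data": {"series": [[[0,0,-0.1],0],[[0,0,0],0],[[0,0,0],0],[[0,0,0],0],[[0,0,0],0],[[0,0,0],0],[[0,0,0],0],[[0,0,0],0]], "jaw": 1}}

```text
clock: 22.4
tool_pos: [0.5662, -0.3121, 0.0856]
ee_rot: [-3.141, -0.0, 1.469]
force: [-0.5, -0.5, 0.6]
gripper_width: 0.948
grip_force: 0.0
```

Call:
{"op": "carry_out", "data": {"series": [[[0,0,-0.5],0],[[0,0,-0.8],0],[[0,0,-0.9],0],[[0,0,-0.9],0],[[0,0,-0.9],0],[[0,0,-0.9],0],[[0,0,-0.7],0],[[0,0,0],0]]}}

```text
clock: 23.2
tool_pos: [0.5673, -0.313, 0.2007]
ee_rot: [3.137, 0.003, 1.469]
force: [-0.4, -0.0, -0.5]
gripper_width: 0.998
grip_force: 0.0
```

Call:
{"op": "carry_out", "data": {"series": [[[0.9,-0.6,0],0],[[0.94,-0.62,0],0],[[0.94,-0.62,0],0],[[0.94,-0.62,0],0],[[0.94,-0.62,0],0],[[0.94,-0.62,0],0],[[0.94,-0.62,0],0],[[0.94,-0.62,0],0],[[0.94,-0.62,0],0],[[0.94,-0.62,0],0]]}}

```text
clock: 24.2
tool_pos: [0.4614, -0.1123, 0.1969]
ee_rot: [-3.14, -0.001, 1.468]
force: [0.3, -0.5, 0.3]
gripper_width: 1.0
grip_force: 0.0
```

Call:
{"op": "carry_out", "data": {"series": [[[0.94,-0.62,0],0],[[0.94,-0.62,0],0],[[0.94,-0.62,0],0],[[0.94,-0.62,0],0],[[0,0,0],0],[[0,0,0],0]]}}

```text
clock: 24.8
tool_pos: [0.4207, -0.0334, 0.1975]
ee_rot: [3.141, 0.0, 1.47]
force: [0.2, -0.6, 0.3]
gripper_width: 1.0
grip_force: 0.0
```

```bash
python3 - <<'E'
from h import *
s=arm.state();im=arm.capture("wrist");h=cv2.cvtColor(im,cv2.COLOR_BGR2HSV)
for n,lo,hi in(("blue",(105,150,50),(130,255,255)),):
    k,l,st,c=cv2.connectedComponentsWithStats(cv2.inRange(h,lo,hi))
    for i in 1+np.argsort(-st[1:,4])[:4]:print(n,st[i,4],c[i].round(),ray("wrist",c[i],.142,s).round(3)[0,:2])
to((.421,-.035,.097))
E
```

```text
blue 2171 [323. 262.] [ 0.426 -0.036]
t 24.9 tcp [ 0.421 -0.034  0.198] yaw 84.2 w 1.001 F [ 0.7 -1.3 -0.1]
[ 0.421 -0.035  0.097] units of 2cm: [-0.05  0.    5.03]
```

Call:
{"op": "carry_out", "data": {"series": [[[-0.05,0.1,0.7],0],[[0,0,0.9],0],[[0,0,0.9],0],[[0,0,0.9],0],[[0,0,0.9],0],[[0,0,0.5],0],[[0,0,0.2],0],[[0,0,0],0]]}}

```text
clock: 25.65
tool_pos: [0.4227, -0.035, 0.0974]
ee_rot: [-3.141, -0.0, 1.468]
force: [-0.6, -0.7, -0.1]
gripper_width: 1.0
grip_force: 0.0
```

Call:
{"op": "carry_out", "data": {"series": [[[0,0,0],0],[[0,0,0],0],[[0,0,0],0],[[0,0,0],0],[[0,0,0],0],[[0,0,0],0],[[0,0,0],0],[[0,0,0],0],[[0,0,0],0],[[0,0,0],0]], "jaw": 0}}

```text
clock: 26.65
tool_pos: [0.4229, -0.0347, 0.0977]
ee_rot: [3.141, 0.0, 1.468]
force: [1.3, 0.0, 0.2]
gripper_width: 0.31
grip_force: 30.0
```

Call:
{"op": "carry_out", "data": {"series": [[[0,0,-0.5],0],[[0,0,-0.8],0],[[0,0,-0.8],0],[[0,0,-0.9],0],[[0,0,-0.8],0],[[0,0,-0.8],0],[[0,0,-0.5],0],[[0,0,0],0],[[0,0,0],0]]}}

```text
clock: 27.55
tool_pos: [0.4221, -0.0345, 0.1992]
ee_rot: [-3.141, -0.0, 1.469]
force: [-0.2, -0.7, -4.4]
gripper_width: 0.31
grip_force: 30.0
```

```bash
python3 - <<'E'
from h import *
im=arm.capture("top");cv2.imwrite("pics/crop4.png",cv2.resize(im[180:310,200:460],None,fx=3,fy=3,interpolation=cv2.INTER_CUBIC))
to((.52,-.02,.2),(.52,.16,.2),(.608,.312,.2),(.608,.312,.09))
E
```

```text
t 27.6 tcp [ 0.422 -0.034  0.199] yaw 84.1 w 0.313 F [-0.2 -0.2 -4.4]
[ 0.52 -0.02  0.2 ] units of 2cm: [ 1.22  4.81 -0.06]
[0.52 0.16 0.2 ] units of 2cm: [ 8.95 -0.92  0.  ]
[0.608 0.312 0.2  ] units of 2cm: [ 8.01  3.6  -0.  ]
[0.608 0.312 0.09 ] units of 2cm: [-0.    0.01  5.5 ]
```

View pics/crop4.png

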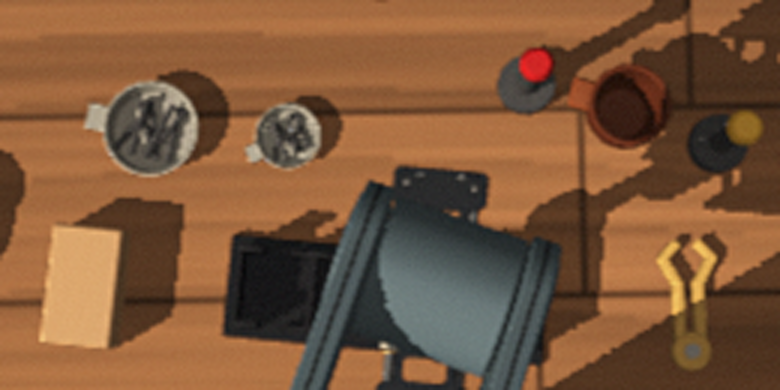

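Yellow stands at (718,143) opposite the lip; the pan (152,127) has not moved and its tab is at the left. I carry blue to the tab.

Call:
{"op": "carry_out", "data": {"series": [[[0.2,0.8,-0.05],0],[[0.2,0.8,0],0],[[0.2,0.8,0],0],[[0.2,0.8,0],0],[[0.2,0.8,0],0],[[0.2,0.8,0],0]]}}

```text
clock: 28.2
tool_pos: [0.5204, -0.0202, 0.1992]
ee_rot: [-3.139, -0.0, 1.469]
force: [1.0, -0.2, -4.4]
gripper_width: 0.306
grip_force: 30.0
```

Call:
{"op": "carry_out", "data": {"series": [[[0.85,-0.1,0],0],[[0.9,-0.1,0],0],[[0.9,-0.1,0],0],[[0.9,-0.1,0],0],[[0.9,-0.1,0],0],[[0.9,-0.1,0],0],[[0.9,-0.1,0],0],[[0.9,-0.1,0],0],[[0.9,-0.1,0],0],[[0.9,0,0],0]]}}

```text
clock: 29.2
tool_pos: [0.5199, 0.1601, 0.1991]
ee_rot: [-3.139, 0.001, 1.469]
force: [-0.6, -0.6, -4.0]
gripper_width: 0.31
grip_force: 30.0
```

Call:
{"op": "carry_out", "data": {"series": [[[0.85,0.4,0],0],[[0.9,0.4,0],0],[[0.9,0.4,0],0],[[0.9,0.4,0],0],[[0.9,0.4,0],0],[[0.9,0.4,0],0],[[0.9,0.4,0],0],[[0.9,0.4,0],0],[[0.9,0.4,0],0],[[0,0,0],0]]}}

```text
clock: 30.2
tool_pos: [0.609, 0.3141, 0.1982]
ee_rot: [-3.139, -0.0, 1.47]
force: [-0.5, 0.6, -4.8]
gripper_width: 0.309
grip_force: 30.0
```

```bash
python3 - <<'E'
from h import *
to((.608,.312,.09))
E
```

```text
t 30.2 tcp [0.609 0.314 0.198] yaw 84.2 w 0.309 F [-0.5  0.6 -4.8]
[0.608 0.312 0.09 ] units of 2cm: [-0.11 -0.02  5.41]
```

Call:
{"op": "carry_out", "data": {"series": [[[-0.1,0,0.6],0],[[0,0,0.8],0],[[0,0,0.8],0],[[0,0,0.8],0],[[0,0,0.8],0],[[0,0,0.7],0],[[0,0,0.5],0],[[0,0,0.2],0],[[0,0,0.1],0],[[0,0,0],0]]}}

```text
clock: 31.2
tool_pos: [0.609, 0.3102, 0.0949]
ee_rot: [3.141, -0.0, 1.469]
force: [0.1, 0.0, -4.4]
gripper_width: 0.309
grip_force: 30.0
```

Call:
{"op": "carry_out", "data": {"series": [[[0,0,0.1],0],[[0,0,0.1],0],[[0,0,0],0],[[0,0,0],0]]}}

```text
clock: 31.6
tool_pos: [0.6087, 0.3102, 0.0908]
ee_rot: [3.141, -0.0, 1.469]
force: [0.1, -0.7, -4.6]
gripper_width: 0.309
grip_force: 30.0
```

Call:
{"op": "carry_out", "data": {"series": [[[0,0,0.1],0],[[0,0,0],0],[[0,0,0],0]]}}

```text
clock: 31.9
tool_pos: [0.6087, 0.3102, 0.0885]
ee_rot: [-3.141, 0.0, 1.469]
force: [0.3, -0.3, -4.6]
gripper_width: 0.313
grip_force: 30.0
```

Call:
{"op": "carry_out", "data": {"series": [[[0,0,0.1],0],[[0,0,0.05],0],[[0,0,0],0],[[0,0,0],0]]}}

```text
clock: 32.3
tool_pos: [0.6098, 0.3104, 0.0876]
ee_rot: [3.139, -0.001, 1.469]
force: [-0.8, -1.6, 6.3]
gripper_width: 0.311
grip_force: 30.0
```

Call:
{"op": "carry_out", "data": {"series": [[[0,0,-0.1],0],[[0,0,0],0],[[0,0,0],0],[[0,0,0],0],[[0,0,0],0],[[0,0,0],0],[[0,0,0],0],[[0,0,0],0]], "jaw": 1}}

```text
clock: 33.1
tool_pos: [0.6087, 0.3102, 0.0876]
ee_rot: [-3.141, 0.0, 1.469]
force: [-1.0, -0.6, -0.8]
gripper_width: 0.949
grip_force: 0.0
```

Call:
{"op": "carry_out", "data": {"series": [[[0,0,-0.5],0],[[0,0,-0.8],0],[[0,0,-0.9],0],[[0,0,-0.9],0],[[0,0,-0.9],0],[[0,0,-0.9],0],[[0,0,-0.7],0],[[0,0,0],0]]}}

```text
clock: 33.9
tool_pos: [0.61, 0.3107, 0.2029]
ee_rot: [3.137, -0.002, 1.469]
force: [1.2, 0.2, 0.1]
gripper_width: 1.003
grip_force: 0.0
```

Call:
{"op": "carry_out", "data": {"series": [[[-0.95,-0.2,0],0],[[-0.99,-0.21,0],0],[[-0.99,-0.21,0],0],[[-0.99,-0.21,0],0],[[-0.99,-0.21,0],0],[[-0.99,-0.21,0],0],[[-0.99,-0.21,0],0],[[-0.99,-0.21,0],0],[[-0.99,-0.21,0],0],[[-0.99,-0.21,0],0]]}}

```text
clock: 34.9
tool_pos: [0.5462, 0.1175, 0.1988]
ee_rot: [-3.14, 0.0, 1.469]
force: [0.1, -0.5, -0.3]
gripper_width: 1.001
grip_force: 0.0
```

Call:
{"op": "carry_out", "data": {"series": [[[-0.99,-0.21,0],0],[[-0.99,-0.21,0],0],[[-0.99,-0.21,0],0],[[-0.99,-0.21,0],0],[[-0.99,-0.21,0],0],[[-0.99,-0.21,0],0],[[-0.99,-0.21,0],0],[[-0.99,-0.21,0],0],[[-0.99,-0.21,0],0],[[-0.99,-0.21,0],0]]}}

```text
clock: 35.9
tool_pos: [0.4842, -0.075, 0.199]
ee_rot: [-3.14, -0.0, 1.469]
force: [0.4, 0.5, -0.1]
gripper_width: 1.003
grip_force: 0.0
```

Call:
{"op": "carry_out", "data": {"series": [[[-0.99,-0.21,0],0],[[-0.99,-0.21,0],0],[[-0.99,-0.21,0],0],[[-0.99,-0.21,0],0],[[-0.99,-0.21,0],0],[[-0.99,-0.21,0],0],[[-0.99,-0.21,0],0],[[-0.99,-0.21,0],0],[[-0.99,-0.21,0],0],[[-0.99,-0.21,0],0]]}}

```text
clock: 36.9
tool_pos: [0.4224, -0.2675, 0.1989]
ee_rot: [-3.141, -0.001, 1.468]
force: [0.4, -0.1, 0.5]
gripper_width: 0.998
grip_force: 0.0
```

Call:
{"op": "carry_out", "data": {"series": [[[0,0,0],1],[[0,0,0],1],[[0,0,0],1],[[0,0,0],1],[[0,0,0],1],[[0,0,0],1],[[0,0,0],1],[[0,0,0],1],[[0,0,0],1],[[0,0,0],1]]}}

```text
clock: 37.9
tool_pos: [0.4226, -0.2667, 0.1989]
ee_rot: [-3.14, 0.001, 0.417]
force: [0.1, -0.0, 0.9]
gripper_width: 1.002
grip_force: 0.0
```

Call:
{"op": "carry_out", "data": {"series": [[[0,0,0],1],[[0,0,0],1],[[0,0,0],1],[[0,0,0],1],[[0,0,0],0],[[0,0,0],0]]}}

```text
clock: 38.5
tool_pos: [0.4228, -0.2668, 0.1992]
ee_rot: [-3.141, 0.001, 0.005]
force: [-0.5, 0.4, -0.4]
gripper_width: 1.003
grip_force: 0.0
```

```bash
python3 - <<'E'
from h import *
s=arm.state();im=arm.capture("wrist");cv2.imwrite("pics/w5.png",im)
t=arm.capture("top");cv2.imwrite("pics/crop5.png",cv2.resize(t[180:310,200:460],None,fx=3,fy=3,interpolation=cv2.INTER_CUBIC))
for r in arm.outline_of("calipers","wrist")[:2]:
    ys,xs=np.where(r["mask"]);P=ray("wrist",np.c_[xs,ys],.012,s)[:,:2];(c,wh,a)=cv2.minAreaRect(P.astype(np.float32)*1000)
    print(r["conf"],r["mask"].sum(),"rect",c,wh,a,P.min(0).round(3),P.max(0).round(3))
to((.416,-.286,.02))
E
```

```text
0.95 3886 rect (418.48272705078125, -282.8840026855469) (121.77478790283203, 53.71293640136719) 2.4479830265045166 [ 0.358 -0.308] [ 0.48  -0.254]
t 38.6 tcp [ 0.423 -0.267  0.199] yaw 0.2 w 1.0 F [-0.1  0.1 -0.9]
[ 0.416 -0.286  0.02 ] units of 2cm: [-0.35  0.95  8.97]
```

View pics/w5.png

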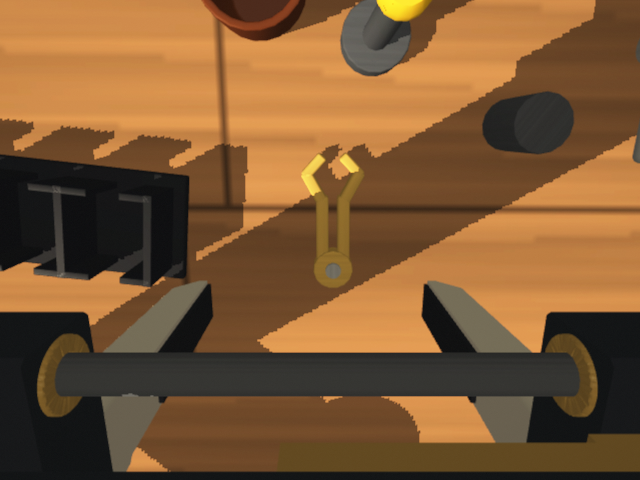

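View pics/crop5.png

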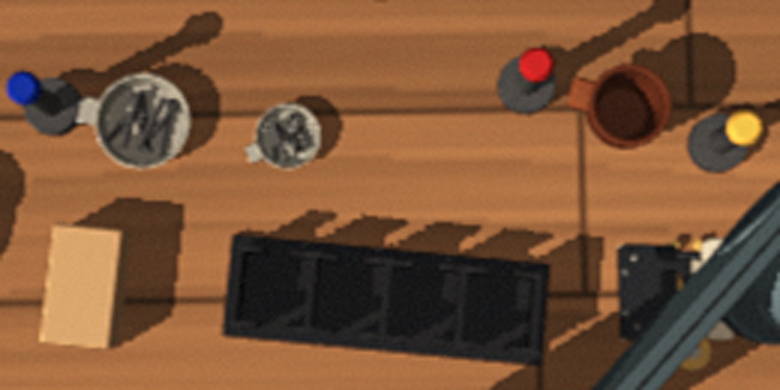

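The pan has been knocked: it is now at crop (144,119), tab at (88,110), so blue must be moved afterwards. The wrist view shows the calipers in line with the tool x axis, disc at (333,270) and tips at (332,157). I grasp them now.

Call:
{"op": "carry_out", "data": {"series": [[[-0.25,0.85,0.6],0],[[0,0,1],0],[[0,0,1],0],[[0,0,1],0],[[0,0,1],0],[[0,0,1],0],[[0,0,1],0],[[0,0,1],0],[[0,0,0.8],0],[[0,0,0.5],0]]}}

```text
clock: 39.65
tool_pos: [0.4176, -0.2836, 0.0204]
ee_rot: [-3.14, 0.001, 0.003]
force: [-0.7, -0.2, -0.3]
gripper_width: 0.994
grip_force: 0.0
```

Call:
{"op": "carry_out", "data": {"series": [[[0,0,0.4],0],[[0,0,0.3],0],[[0,0,0.1],0],[[0,0,0],0],[[0,0,0],0]]}}

```text
clock: 40.15
tool_pos: [0.4184, -0.2844, 0.0061]
ee_rot: [3.141, -0.001, 0.003]
force: [0.2, 0.1, 0.3]
gripper_width: 0.999
grip_force: 0.0
```

Call:
{"op": "carry_out", "data": {"series": [[[0,0,0.1],0],[[0,0,0],0],[[0,0,0],0],[[0,0,0],0],[[0,0,0],0],[[0,0,0],0],[[0,0,0],0],[[0,0,0],0],[[0,0,0],0],[[0,0,0],0]], "jaw": 0}}

```text
clock: 41.15
tool_pos: [0.4179, -0.2834, 0.0036]
ee_rot: [-3.14, 0.0, 0.002]
force: [0.2, 3.2, 2.7]
gripper_width: 0.319
grip_force: 30.0
```

Call:
{"op": "carry_out", "data": {"series": [[[0,0,-0.3],0],[[0,0,-0.6],0],[[0,0,-0.8],0],[[0,0,-0.8],0],[[0,0,-0.8],0],[[0,0,-0.8],0],[[0,0,-0.8],0],[[0,0,-0.6],0],[[0,0,0],0],[[0,0,0],0]]}}

```text
clock: 42.15
tool_pos: [0.418, -0.2841, 0.1138]
ee_rot: [3.141, -0.0, 0.002]
force: [-0.5, 0.4, -2.9]
gripper_width: 0.319
grip_force: 30.0
```

```bash
python3 - <<'E'
from h import *
to((.52,-.27,.115),(.551,-.017,.115),(.551,-.017,.006))
E
```

```text
t 42.1 tcp [ 0.418 -0.284  0.114] yaw 0.1 w 0.319 F [-0.5  0.4 -2.9]
[ 0.52  -0.27   0.115] units of 2cm: [ 5.1  -0.69 -0.06]
[ 0.551 -0.017  0.115] units of 2cm: [ 1.580e+00 -1.265e+01 -1.000e-02]
[ 0.551 -0.017  0.006] units of 2cm: [-0.   -0.    5.45]
```

Call:
{"op": "carry_out", "data": {"series": [[[0,0,-0.8],0],[[0,0,-0.9],0],[[0,0,-0.9],0],[[0,0,-0.4],0]]}}

```text
clock: 42.55
tool_pos: [0.4182, -0.2843, 0.1742]
ee_rot: [3.141, -0.0, 0.002]
force: [0.8, 0.1, -2.0]
gripper_width: 0.32
grip_force: 30.0
```

Call:
{"op": "carry_out", "data": {"series": [[[0.45,-0.9,0],0],[[0.48,-0.95,0],0],[[0.48,-0.95,0],0],[[0.48,-0.95,0],0],[[0.48,-0.95,0],0],[[0.48,-0.95,0],0],[[0.48,-0.95,0],0],[[0.48,-0.95,0],0],[[0.48,-0.95,0],0],[[0.48,-0.95,0],0]]}}

```text
clock: 43.55
tool_pos: [0.5127, -0.0938, 0.1724]
ee_rot: [-3.141, 0.002, 0.003]
force: [-0.6, -0.4, -2.7]
gripper_width: 0.319
grip_force: 30.0
```

Call:
{"op": "carry_out", "data": {"series": [[[0.48,-0.95,0],0],[[0.48,-0.95,0],0],[[0.48,-0.95,0],0],[[0.48,-0.95,0],0],[[0,0,0],1],[[0,0,0],0],[[0,0,0],0]]}}

```text
clock: 44.25
tool_pos: [0.5506, -0.0188, 0.1727]
ee_rot: [-3.142, 0.002, -0.1]
force: [0.6, -0.2, -3.0]
gripper_width: 0.316
grip_force: 30.0
```

```bash
python3 - <<'E'
from h import *
to((.551,-.017,.006))
s=arm.state();arm.capture("wrist")
for r in arm.outline_of("calipers","wrist")[:1]:
    ys,xs=np.where(r["mask"]);P=ray("wrist",np.c_[xs,ys],s['tool_pos'][2]+.008,s)[:,:2];print(r["conf"],cv2.minAreaRect(P.astype(np.float32)*1000))
E
```

```text
t 44.2 tcp [ 0.551 -0.019  0.173] yaw -5.7 w 0.316 F [ 0.6 -0.2 -3. ]
[ 0.551 -0.017  0.006] units of 2cm: [ 0.02 -0.09  8.33]
0.71 ((549.5299682617188, -20.13589859008789), (54.08359146118164, 124.83782958984375), 85.26283264160156)
```

Call:
{"op": "carry_out", "data": {"series": [[[0,0,0.6],0],[[0,0,1],0],[[0,0,1],0],[[0,0,1],0],[[0,0,1],0],[[0,0,1],0],[[0,0,0.9],0],[[0,0,0.8],0],[[0,0,0.5],0],[[0,0,0.3],0]]}}

```text
clock: 45.35
tool_pos: [0.5505, -0.0188, 0.0103]
ee_rot: [-3.141, 0.002, -0.102]
force: [0.5, 0.4, -3.3]
gripper_width: 0.316
grip_force: 30.0
```

Call:
{"op": "carry_out", "data": {"series": [[[0,0,0.1],0],[[0,0,0.1],0],[[0,0,0],0],[[0,0,0],0]]}}

```text
clock: 45.75
tool_pos: [0.5517, -0.0188, 0.0082]
ee_rot: [3.141, -0.001, -0.102]
force: [-0.1, 0.6, -2.5]
gripper_width: 0.314
grip_force: 30.0
```

Call:
{"op": "carry_out", "data": {"series": [[[0,0,0.1],0],[[0,0,0.1],0],[[0,0,0],0],[[0,0,0],0]]}}

```text
clock: 46.15
tool_pos: [0.5513, -0.0188, 0.0037]
ee_rot: [3.142, -0.0, -0.102]
force: [0.2, 0.0, -2.6]
gripper_width: 0.32
grip_force: 30.0
```

Call:
{"op": "carry_out", "data": {"series": [[[0,0,0],0],[[0,0,0],0],[[0,0,0],0],[[0,0,0],0],[[0,0,0],0]], "jaw": 0.6}}

```text
clock: 46.65
tool_pos: [0.5513, -0.0188, 0.0037]
ee_rot: [3.142, -0.0, -0.102]
force: [-1.0, -0.8, 0.1]
gripper_width: 0.598
grip_force: 0.0
```

Call:
{"op": "carry_out", "data": {"series": [[[0,0,-0.4],0],[[0,0,-0.8],0],[[0,0,-1],0],[[0,0,-1],0],[[0,0,-1],0],[[0,0,-1],0],[[0,0,-1],0],[[0,0,-1],0],[[0,0,-1],0],[[0,0,-1],0]]}}

```text
clock: 47.65
tool_pos: [0.5511, -0.0187, 0.1892]
ee_rot: [3.142, -0.001, -0.102]
force: [0.8, -0.5, -0.3]
gripper_width: 0.598
grip_force: 0.0
```

```bash
python3 - <<'E'
from h import *
to((.6,.31,.2))
E
```

```text
t 47.6 tcp [ 0.551 -0.019  0.189] yaw -5.9 w 0.598 F [ 0.8 -0.5 -0.3]
[0.6  0.31 0.2 ] units of 2cm: [  0.76 -16.6   -0.54]
```

```bash
python3 - <<'E'
from h import *
im=arm.capture("top");cv2.imwrite("pics/crop6.png",cv2.resize(im[195:245,200:270],None,fx=10,fy=10,interpolation=cv2.INTER_CUBIC))
for n in("pan","blue_header"):
    for r in arm.outline_of(n,"top")[:6]:print(n,round(r["conf"],2),r["mask"].sum(),r["point"])
E
```

```text
pan 0.84 855 [163.4, 204.3]
pan 0.83 889 [196.2, 331.6]
pan 0.67 850 [243.7, 220.0]
pan 0.67 151 [288.8, 226.5]
blue_header 0.73 350 [214.0, 215.3]
blue_header 0.49 350 [441.9, 229.3]
```

View pics/crop6.png

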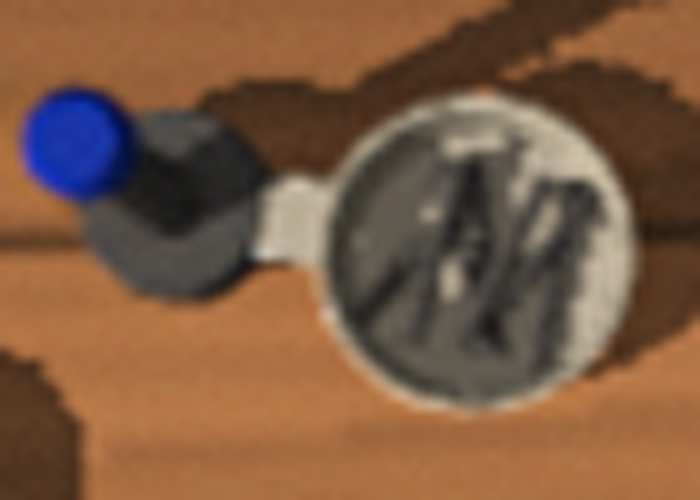

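The crop shows the pan at (482,252), its tab centred at about (290,220) and the blue foot's disc centre at about (173,204).

```bash
python3 - <<'E'
from h import *
f=lambda a,b,z:ray("top",[[200+(a+.5)/10-.5,195+(b+.5)/10-.5]],z)[0,:2]
o=f(482,252,.026)
for px in((290,220),(262,218)):
    t=f(*px,.024);d=(t-o)/np.linalg.norm(t-o);print(o.round(3),"tab",np.linalg.norm(t-o).round(3),"spot",(o+.1*d).round(3))
print("foot",f(175,206,.02).round(3),"knob",f(78,143,.13).round(3))
E
```

```text
[0.595 0.222] tab 0.055 spot [0.613 0.321]
[0.595 0.222] tab 0.063 spot [0.612 0.321]
foot [0.61 0.31] knob [0.611 0.312]
```

Call:
{"op": "carry_out", "data": {"series": [[[0.07,-0.9,-0.5],0],[[0.07,-0.99,0],0],[[0.07,-0.99,0],0],[[0.07,-0.99,0],0],[[0.07,-0.99,0],0],[[0.07,-0.99,0],0],[[0.07,-0.99,0],0],[[0.07,-0.99,0],0],[[0.07,-0.99,0],0],[[0.07,-0.99,0],0]], "jaw": 1}}

```text
clock: 48.8
tool_pos: [0.5844, 0.1757, 0.1959]
ee_rot: [3.141, 0.003, -0.102]
force: [0.3, -1.0, -1.3]
gripper_width: 0.999
grip_force: 0.0
```

Call:
{"op": "carry_out", "data": {"series": [[[0.07,-0.99,0],0],[[0.07,-0.99,0],0],[[0.07,-0.99,0],0],[[0.07,-0.99,0],0],[[0.07,-0.99,0],0],[[0.07,-0.99,0],0],[[0.07,-0.95,0],0],[[0,0,0],0],[[0,0,0],0]]}}

```text
clock: 49.7
tool_pos: [0.6086, 0.3113, 0.1969]
ee_rot: [3.141, 0.001, -0.101]
force: [0.7, 0.3, 0.6]
gripper_width: 1.0
grip_force: 0.0
```

```bash
python3 - <<'E'
from h import *
s=arm.state();im=arm.capture("wrist");h=cv2.cvtColor(im,cv2.COLOR_BGR2HSV)
k,l,st,c=cv2.connectedComponentsWithStats(cv2.inRange(h,(105,150,50),(130,255,255)))
for i in 1+np.argsort(-st[1:,4])[:2]:print(st[i,4],c[i].round(),ray("wrist",c[i],.133,s).round(3)[0,:2])
t=arm.capture("top");cv2.imwrite("pics/crop7.png",cv2.resize(t[190:310,270:470],None,fx=4,fy=4,interpolation=cv2.INTER_CUBIC))
to((.61,.311,.088))
E
```

```text
1918 [313. 250.] [0.614 0.312]
t 49.8 tcp [0.609 0.31  0.197] yaw -5.9 w 1.001 F [-0.3 -0.6  0.6]
[0.61  0.311 0.088] units of 2cm: [ 0.06 -0.04  5.47]
```

View pics/crop7.png

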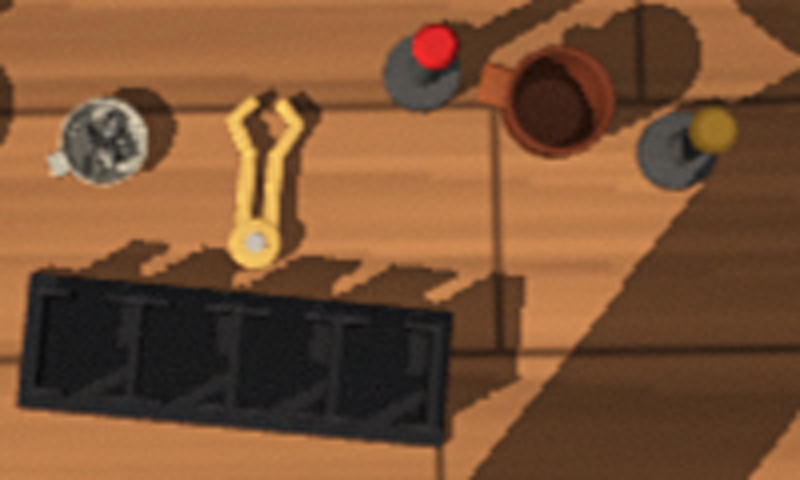

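The crop shows red's foot at (422,73), yellow's at (679,148), the crucible rim at (560,100), and the calipers' disc at (256,243) with tips at (272,100), square to the stand.

Call:
{"op": "carry_out", "data": {"series": [[[0.15,-0.05,0.7],0],[[0,0,0.9],0],[[0,0,0.9],0],[[0,0,0.9],0],[[0,0,0.9],0],[[0,0,0.7],0],[[0,0,0.4],0],[[0,0,0],0],[[0,0,0],0]]}}

```text
clock: 50.7
tool_pos: [0.6125, 0.3117, 0.09]
ee_rot: [-3.141, -0.001, -0.102]
force: [0.6, 0.5, -0.0]
gripper_width: 1.002
grip_force: 0.0
```

Call:
{"op": "carry_out", "data": {"series": [[[0,0,0],0],[[0,0,0],0],[[0,0,0],0],[[0,0,0],0],[[0,0,0],0],[[0,0,0],0],[[0,0,0],0],[[0,0,0],0],[[0,0,0],0],[[0,0,0],0]], "jaw": 0}}

```text
clock: 51.7
tool_pos: [0.6122, 0.3122, 0.0897]
ee_rot: [-3.141, -0.0, -0.102]
force: [1.7, 0.9, 1.1]
gripper_width: 0.311
grip_force: 30.0
```

Call:
{"op": "carry_out", "data": {"series": [[[0,0,-0.3],0],[[0,0,-0.4],0],[[0,0,0],0]]}}

```text
clock: 52.0
tool_pos: [0.6126, 0.3119, 0.1048]
ee_rot: [-3.141, -0.001, -0.102]
force: [0.2, 1.7, -3.7]
gripper_width: 0.31
grip_force: 30.0
```

```bash
python3 - <<'E'
from h import *
f=lambda a,b,z:ray("top",[[270+(a+.5)/4-.5,190+(b+.5)/4-.5]],z)[0,:2]
o=f(560,100,.07);t=f(488,84,.066);d=(t-o)/np.linalg.norm(t-o)
print("cruc",o.round(3),np.linalg.norm(t-o).round(3),"lip",(o+.095*d).round(3),"red",f(422,73,.024).round(3),"back",(o-.095*d).round(3),"yel",f(679,148,.024).round(3))
s=np.array([f(*p,.06) for p in((35,272),(453,312),(447,443),(20,408))]);e=s[0]-s[1];e/=np.linalg.norm(e);n=np.array([e[1],-e[0]])
a=f(256,243,.016);b=f(272,100,.014);print("calspot",(s.mean(0)+.13*n).round(3),"cal",a.round(3),b.round(3),(a+.043*(b-a)/np.linalg.norm(b-a)).round(3))
to((.613,.321,.11))
E
```

```text
cruc [ 0.596 -0.224] 0.05 lip [ 0.619 -0.132] red [ 0.623 -0.135] back [ 0.572 -0.317] yel [ 0.567 -0.313]
calspot [ 0.553 -0.018] cal [ 0.506 -0.017] [ 0.607 -0.03 ] [ 0.548 -0.023]
t 52.0 tcp [0.613 0.312 0.105] yaw -5.8 w 0.31 F [ 0.2  1.7 -3.7]
[0.613 0.321 0.11 ] units of 2cm: [-0.02 -0.45 -0.26]
```

All others are within 7 mm. I shift blue by 9 mm and set it down.

Call:
{"op": "carry_out", "data": {"series": [[[0,-0.25,0],0],[[0,-0.2,0],0],[[0,0,0.3],0],[[0,0,0.3],0],[[0,0,0.1],0],[[0,0,0],0],[[0,0,0],0]]}}

```text
clock: 52.7
tool_pos: [0.613, 0.3206, 0.0897]
ee_rot: [3.141, 0.0, -0.102]
force: [0.8, 0.5, -2.6]
gripper_width: 0.309
grip_force: 30.0
```

Call:
{"op": "carry_out", "data": {"series": [[[0,0,0.05],0],[[0,0,0],0],[[0,0,0],0]]}}

```text
clock: 53.0
tool_pos: [0.6135, 0.3209, 0.0896]
ee_rot: [-3.141, -0.001, -0.102]
force: [-0.7, 1.5, 3.2]
gripper_width: 0.309
grip_force: 30.0
```

Call:
{"op": "carry_out", "data": {"series": [[[0,0,0],0],[[0,0,0],0],[[0,0,0],0],[[0,0,0],0],[[0,0,0],0],[[0,0,0],0],[[0,0,0],0],[[0,0,0],0]], "jaw": 1}}

```text
clock: 53.8
tool_pos: [0.613, 0.3207, 0.0886]
ee_rot: [-3.142, -0.0, -0.102]
force: [1.0, -0.3, 0.5]
gripper_width: 0.947
grip_force: 0.0
```

Call:
{"op": "carry_out", "data": {"series": [[[0,0,-0.5],0],[[0,0,-0.8],0],[[0,0,-0.9],0],[[0,0,-0.9],0],[[0,0,-0.9],0],[[0,0,-0.9],0],[[0,0,-0.9],0],[[0,0,-0.9],0]]}}

```text
clock: 54.6
tool_pos: [0.613, 0.3207, 0.2244]
ee_rot: [-3.141, -0.001, -0.102]
force: [-0.3, 0.4, -0.3]
gripper_width: 1.003
grip_force: 0.0
```

Call:
{"op": "carry_out", "data": {"series": [[[-1,0,0],0],[[-1,0,0],0],[[-1,0,0],0],[[-1,0,0],0],[[-1,0,0],0],[[-1,0,0],0],[[-1,0,0],0],[[-1,0,0],0],[[0,0,0],0],[[0,0,0],0]]}}

```text
clock: 55.6
tool_pos: [0.4542, 0.3372, 0.2237]
ee_rot: [-3.141, -0.002, -0.102]
force: [0.4, 0.3, -0.1]
gripper_width: 1.001
grip_force: 0.0
```

```bash
python3 - <<'E'
from h import *
to()
t=arm.capture("top");cv2.imwrite("pics/crop8.png",cv2.resize(t[180:310,200:460],None,fx=3,fy=3,interpolation=cv2.INTER_CUBIC))
E
```

```text
t 55.6 tcp [0.454 0.337 0.224] yaw -5.8 w 1.001 F [ 0.4  0.3 -0.1]
```

View pics/crop8.png

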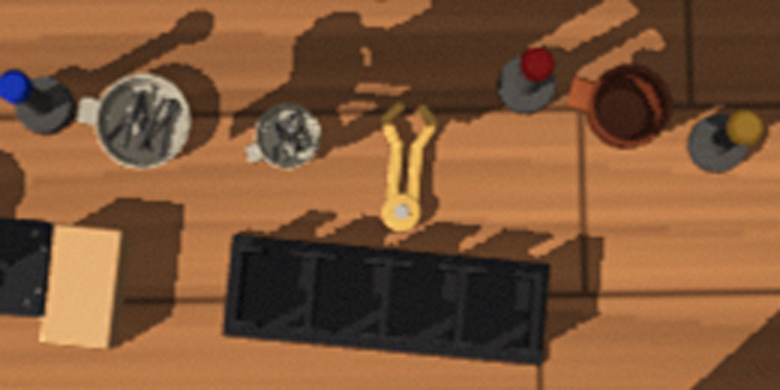

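The final view shows everything in place: blue's foot at (45,103) off the pan's tab, red and yellow either side of the crucible, the calipers centred and square behind the stand, and the arm clear.

```bash
python3 -c "
from plant import arm;print(arm.hand_in())"
```

```text
the job is handed in; nothing more can be done
None
```

I handed the job in: red, yellow and blue headers (white was absent) and the calipers measured within about 7 mm of their places, with blue re-set after the pan was knocked about 11 mm; the hand-in returned no verdict.

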